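# Test the calorimeter's ignition board with a sprung pen tester

### The arm

A 6-joint arm with a two-finger parallel gripper is mounted at the origin on a cart in front of the work surface, level with it; the furniture and walls round the work are solid. World frame = base frame: x ahead of the robot, y to its left, z up, the work surface at z = 0. Lengths are in m, angles in rad, forces in N, time in s.
With the tool pointing down it reaches from about 0.4 to 0.825 m from the base axis. Payload 7 kg.
Tool frame: the origin (TCP) lies at the very end of the fingers, on their centre line; the grasp point (between the pads) lies 19 mm behind it (arm.grasp_offset is the distance from the TCP to the grasp point, in m); z points along the fingers, y is the line along which they close (so a half turn about z gives the same grasp; the last joint's range is limited). The gripper opens to 88 mm and grips with 3 to 60 N. Pads are 19 mm wide; open, the fingers measure 130 mm over their backs; the gripper's body (78 mm by 193 mm) begins 47 mm behind the grasp point.
Start: joints at [-0.957, 0.359, 0.012, 0, -1.224, -0.288], TCP at [0.216, -0.639, 0.227] pointing down, gripper open.
Joint ranges: [-3.07, 3.07], [-1.43, 2.12], [-1.02, 1.25], [-3.03, 1.67], [-3.05, -0], [-3.03, 3.03]. Speed limits (rad/s): [2.39, 2.39, 3.01, 3.14, 3.14, 3.14].

### API

Orientations are given as [roll, pitch, yaw] about the fixed x, y, z axes, in that order (R = Rz(yaw) Ry(pitch) Rx(roll)).
In Python, from station import get_state, cams, arm, nets gives the robot as it stands.
- The arm moves only by the shell command python3 -m creep 'ROWS' [FORCE]. ROWS is a JSON object of lists of equal length, an entry for each row: "translation": the shift along the world's x, y, z in mm, a list of three; "spin": the turn about the world's z in rad; "gripper": the opening, from 0 (shut) to 1 (fully open). In form: {"translation": [[dx, dy, dz], ...], "spin": [spin, ...], "gripper": [gripper, ...]}. A call has 1 to 8 rows; each row shifts and turns the commanded pose from where the row before left it; what a row does not reach is not made up. A row lasts 1/10 s, in which the tool goes at most 50 mm and 8.59 degrees, less where a joint would pass 70% of its speed; a pose out of reach is approached as far as the arm can. A call is refused whole if a number of a shift passes 50 or a number of a turn 0.15, either way. A call with a gripper value outside its range is refused whole. The fingers move at their own pace and stop on an object; FORCE is the grip in N (left out, the last holds). Time passes only in rows, so rows that do not move let the fingers close. It gives the time, the measured TCP pose, the force, the opening and the grip force at its end, in the units of the state.
- get_state(): the state, without advancing time (a new reading comes with each control period).
- cams.grab_frame(name): name is "side" or "top" or "wrist"; returns a dict with "img" (420x560x3 uint8, red, green, blue), "mtx" (3x3 intrinsics, pixels), "R" (3x3) and "t" (3): a world point X has camera coordinates R X + t. Camera axes: x right, y down, z forward; pixel columns grow to the right and rows downward; lengths in m; the calibration is good to about 2 mm. The wrist camera is an equidistant fisheye: a pixel r from the principal point sees the ray r / f radians off the axis. A picture is of the moment at which its call begins. There is no depth.
- arm.job_done(): hands the job in; it is judged then, once.
Trained networks look in the newest picture that a camera, given by its name, has taken for a name from the list of things; names that differ only in an ending like _2 or _b are one class to them, and where a whole thing is asked for, a point or a joint stands for the part that bears it (a point fixed in the world has none). Each returns a list of dicts, best first, with "confidence" (0 to 1); they miss things now and then, are a little off and sometimes report something else, mostly with a low value. They report only what shows in the picture. A call takes as long as a camera call. They do not tell look-alikes from the thing itself.
- nets.search_frame(camera, label): "centre" ([x, y, z] in m, in world coordinates, good to about 4 mm: the middle of the surface that is visible of it).
- nets.pinpoint(camera, label): "centre" ([x, y, z] in m, in world coordinates, good to about 4 mm: a listed point, or the origin of a listed thing).
The state is a dict: "t": time; "q": joint angles; "qd": joint speeds; "joint_efforts": joint torques, N m; "eef_pos": TCP position; "ee_rot": TCP orientation; "force": force on the tool from outside, world axes, zero at the start; "moment": the same for the moment, N m; "width": finger opening in m; "gripper_force": force on a finger pad.
Only numpy, scipy, OpenCV 4.12 (cv2) and the standard library are available. Lean on these libraries where they do the work, as an engineer would, in place of code of your own. Each camera call takes 0.05 s, during which the arm holds its last target. There are 200 camera calls.

### The job

The calorimeter's ignition board is clamped, tilted, in the board holder. Take the pen tester out of its charging stand and, keeping it square to the board and the sprung tip lightly pressed in but never against its stop, first draw the tip along the bare earth bar on the board's low edge, slowly (5 cm a second at the very most) and without lifting, from the transformer end (left) to the screw-terminal end (right); then follow the circuit from supply to output by touching for about half a second each the square land in front of the transformer, the round land between capacitors and heat sink, and the hexagonal land by the screw terminals. Put the tester back upright in its stand, and do not knock the components, shift the board or disturb the bottle, jar and beaker beside the stand.

Things in the scene. Friction and masses are not known exactly. Their poses are not given: they have to be found in the camera images.
- tester: pen-shaped tester, loose, 50 to 90 g, point down in its stand. Origin on its axis under its collar; z along the axis from tip to tail. In mm of z: collar 29 wide 0 to 4, cone to 9; round grip 18 wide 9 to 64; tail end 71. Below: shank 16 wide to -26, taper to 8 wide at -46, brass sleeve 7 wide to -52, sprung tip 3.6 wide to -66
- tester_tip (a point): the very point of the sprung tip, 66 mm below the tester's origin when not pressed in; it moves with the tip. Axes as the tester's
- plunger (a joint): how far the sprung tip is pressed into the tester: 0 out, 0.008 m at its stop (about 0.6 N to start, 3 N at the stop)
- stand: grey charging stand, fixed: base 64 x 64 x 15 mm with an upright round sleeve in the middle, 35 mm across at its mouth, bore about 21 mm, open top 85 mm above the table. Origin under its centre, z up. The tester's collar rests on the mouth, tip hanging free inside
- stand_mouth (a point): centre of the sleeve's mouth; the tester's origin lies here when it is home
- holder: board holder, fixed to the table: base 90 x 215 mm, two aluminium uprights 140 mm high at y = +-100 mm, black clamping knobs outside them out to y = +-122 mm. Origin under its centre; the side -x faces the robot
- board: middle of the upper face of the green circuit board (110 x 150 mm, 3 mm thick), on its tilt axis, 125 mm above the table, held there by stiff friction and leaning 22 to 39 degrees towards the holder's -x side. Axes: x up the slope, y to the left, z out of the face. Clamping jaws along both side edges, 5 mm high
- board_mid (a point): same point and axes as board. Parts that stand on the board, in this frame. Centre x, y (size), height in mm: transformer 28, 47 (33 x 40) 33; two tall capacitors 40, 10 and 40, -12 (18 across) 30; finned heat sink -12, -4 (12 x 37) 26; relay 30, -50 (16 x 29) 20; screw terminals -6, -67 (36 x 12) 16; fuse -2, 67 (26 x 9) 10; small capacitor -20, 26 (12 across) 17
- bar_left (a point): point on the top of the bare metal earth bar, 8 mm from its left end; the bar runs along the board's low edge at x = -43 mm of the board frame, 88 mm long in y, 9 mm wide, its top 3.5 mm above the board. Axes as the board's
- bar_mid (a point): middle of the top of the earth bar. Axes as the board's
- bar_right (a point): point on the top of the earth bar, 8 mm from its right end
- land_square (a point): middle of the top of the square metal land (10 mm wide, 4 mm high) in front of the transformer, at -8, 48 mm of the board frame. Axes as the board's
- land_round (a point): middle of the top of the round metal land (11 mm across, 4 mm high) between the two capacitors and the heat sink, at 14, 0 mm of the board frame
- land_hex (a point): middle of the top of the hexagonal metal land (11.5 mm across the flats, 4 mm high) beside the screw terminals, at -6, -46 mm of the board frame
- amber_bottle: brown bottle, 62 mm across, 141 mm high, upright; origin under its centre
- sample_jar: cream sample jar with a blue screw lid, 50 mm across, 104 mm high; origin under its centre
- beaker: clear beaker, 78 mm across, 94 mm high; origin under its centre
Not all that is in view belongs to the job. Leave any green look-alike of the tester alone.

How it is judged:
On the way, in this order (a step that is already met when the one before it is completed fails the run):
1. the tip is pressed on the left end of the earth bar, tester square to the board (distance between tester_tip and bar_left below 0.007 m and value of joint plunger above 0.0015 m and angle between the z axis of tester and the z axis of board_mid, either way round below 0.2 rad), for 0.1 s.
2. the tip passes the middle of the bar, still pressed (distance between tester_tip and bar_mid below 0.006 m and value of joint plunger above 0.0015 m and angle between the z axis of tester and the z axis of board_mid, either way round below 0.2 rad), for 0.1 s.
3. the tip reaches the right end of the bar, still pressed (distance between tester_tip and bar_right below 0.007 m and value of joint plunger above 0.0015 m and angle between the z axis of tester and the z axis of board_mid, either way round below 0.2 rad), for 0.1 s.
4. the tip is pressed on the square land for 0.4 s, tester square to the board (distance between tester_tip and land_square below 0.005 m and value of joint plunger above 0.0015 m and angle between the z axis of tester and the z axis of board_mid, either way round below 0.2 rad), for 0.4 s.
5. the same on the round land (distance between tester_tip and land_round below 0.005 m and value of joint plunger above 0.0015 m and angle between the z axis of tester and the z axis of board_mid, either way round below 0.2 rad), for 0.4 s.
6. the same on the hexagonal land (distance between tester_tip and land_hex below 0.005 m and value of joint plunger above 0.0015 m and angle between the z axis of tester and the z axis of board_mid, either way round below 0.2 rad), for 0.4 s.
At the end, for the whole second after the job is handed in: the tester stands home and at rest in its stand: its collar within 4 mm of the sleeve's mouth in height and 6 mm in plan, leaning less than 0.15 rad; the board has not shifted by 8 mm, nor the bottle, jar or beaker by 15 mm (horizontal distance between tester and stand_mouth below 0.006 m and z of tester in the frame of stand_mouth between -0.004 and 0.004 m and angle between tester's own z axis and vertical below 0.15 rad and linear speed of tester below 0.02 m/s and distance of bar_mid from where it was at the start of the episode below 0.008 m and distance of each of amber_bottle, sample_jar, beaker from where it was at the start of the episode below 0.015 m); the robot touches nothing.
It fails at once if the sprung tip is driven against its stop (pressed in more than 7.5 mm of 8) (value of joint plunger above 0.0075 m).
It fails at once if the tip lifts 1.5 to 10 mm off the earth bar over its middle 56 mm (x of tester_tip in the frame of bar_mid between -0.006 and 0.006 m and y of tester_tip in the frame of bar_mid between -0.028 and 0.028 m and z of tester_tip in the frame of bar_mid between 0.0015 and 0.01 m).
It fails at once if the tester moves faster than 70 mm/s with its tip pressed on the middle 56 mm of the earth bar (x of tester_tip in the frame of bar_mid between -0.006 and 0.006 m and y of tester_tip in the frame of bar_mid between -0.028 and 0.028 m and z of tester_tip in the frame of bar_mid between -0.003 and 0.0015 m and value of joint plunger above 0.001 m and linear speed of tester above 0.07 m/s).
It fails at once if the board or a part on it is pushed with more than 7 N (a sprung tip gives at most 3 N), or the board is shifted by 8 mm or more (contact force between board and anything else above 7 N or distance of bar_mid from where it was at the start of the episode above 0.008 m).
It fails at once if the bottle, jar or beaker is moved by 15 mm or more (distance of any of amber_bottle, sample_jar, beaker from where it was at the start of the episode above 0.015 m).
It also fails if it takes over 72 s, if anything falls off the work surface, if the arm or the gripper's body presses on something with over 40 N, if the wrist force passes 120 N, or if a joint passes its speed limit or range.

## Working session

There is one attempt and no reset: what is moved stays moved. The work goes in short steps, Python scripts to look and compute and a shell command to move; the robot and the scene stay as the last step left them, time stands still between calls to the robot, and variables do not carry over. Pictures are saved under pics/ and viewed, at most 10 in all, crops included, and the job is handed in when it is done.

```bash
mkdir -p pics
cat > h.py <<'E'
import numpy as np, cv2
from station import get_state, cams, arm, nets
def look(cam, labels, pts):
    f=cams.grab_frame(cam)
    for l in labels:
        try: print(cam,'pin',l,[(np.round(d['centre'],4).tolist(),round(d['confidence'],2)) for d in nets.pinpoint(cam,l)[:3]])
        except Exception as e: print(l,e)
    return f
def save(f,n): cv2.imwrite('pics/'+n+'.png',cv2.cvtColor(f['img'],cv2.COLOR_RGB2BGR))
E
python3 - <<'E'
from h import *
L=['tester','tester_tip','stand','stand_mouth','holder','board_mid','bar_left','bar_mid','bar_right','land_square','land_round','land_hex','amber_bottle','sample_jar','beaker']
fs=[look(c,L,0) for c in('side','top')]
im=np.hstack([f['img'] for f in fs]); 
save(fs[0],'s0');save(fs[1],'t0')
s=get_state();print(s['t'],s['eef_pos'],s['ee_rot'],s['width'])
for f in fs: print(-f['R'].T@f['t'])
E
```

```text
side pin tester [([0.7145, 0.3304, 0.0668], 0.81), ([0.4096, 0.1587, 0.0801], 0.51)]
side pin tester_tip []
side pin stand [([0.4111, 0.1559, -0.0035], 0.74)]
side pin stand_mouth [([0.4087, 0.1577, 0.0776], 0.74)]
side pin holder [([0.5791, 0.3369, 0.0017], 0.91)]
side pin board_mid [([0.5798, 0.3309, 0.1271], 0.88)]
side pin bar_left [([0.534, 0.3573, 0.1117], 0.79)]
side pin bar_mid [([0.5391, 0.3237, 0.1134], 0.56)]
side pin bar_right [([0.5553, 0.288, 0.1083], 0.71)]
side pin land_square [([0.5611, 0.3794, 0.1265], 0.61), ([0.5372, 0.3242, 0.1155], 0.52)]
side pin land_round [([0.5944, 0.3389, 0.1377], 0.66), ([0.5299, 0.3553, 0.1133], 0.53)]
side pin land_hex [([0.5907, 0.2902, 0.1243], 0.77)]
side pin amber_bottle [([0.4133, 0.2408, -0.0006], 0.72)]
side pin sample_jar [([0.4337, 0.0515, 0.0026], 0.84)]
side pin beaker []
top pin tester [([0.4023, 0.155, 0.083], 0.7), ([0.7099, 0.3332, 0.068], 0.58)]
top pin tester_tip [([0.5295, 0.3568, 0.1156], 0.16)]
top pin stand [([0.4073, 0.1581, 0.0011], 0.95)]
top pin stand_mouth [([0.4083, 0.1559, 0.0903], 0.65)]
top pin holder [([0.5795, 0.3361, -0.0024], 0.69)]
top pin board_mid [([0.5829, 0.3353, 0.124], 0.88)]
top pin bar_left [([0.5308, 0.36, 0.112], 0.9)]
top pin bar_mid [([0.5451, 0.3251, 0.1145], 0.86)]
top pin bar_right [([0.5563, 0.2863, 0.1125], 0.86)]
top pin land_square [([0.5623, 0.3763, 0.1217], 0.9), ([0.5558, 0.2886, 0.1084], 0.38)]
top pin land_round [([0.589, 0.3381, 0.1292], 0.81)]
top pin land_hex [([0.5893, 0.2898, 0.1235], 0.98), ([0.4033, 0.2395, -0.0014], 0.44)]
top pin amber_bottle [([0.4063, 0.2385, -0.0007], 0.6)]
top pin sample_jar [([0.4401, 0.0557, 0.0029], 0.56), ([0.5311, 0.3569, 0.1123], 0.41)]
top pin beaker [([0.3902, 0.3324, 0.0005], 0.95)]
1.6 [ 0.21602944 -0.6394775   0.22655831] [-3.14158185e+00 -1.02892513e-05 -2.81574190e+00] 0.08730681215939591
[0.14900293 0.82748358 0.56961217]
[0.46307375 0.22328941 0.95722269]
```

View pics/s0.png

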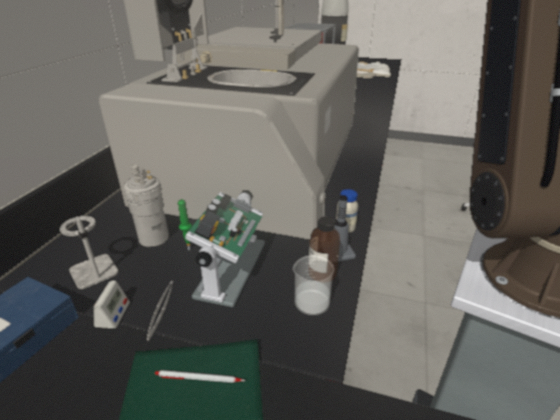

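View pics/t0.png

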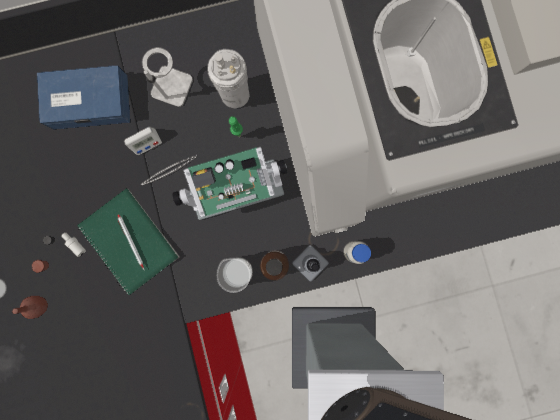

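```bash
cat > fit.py <<'E'
from h import *
from scipy.optimize import least_squares
P={'board_mid':(0,0,0),'bar_left':(-43,36,3.5),'bar_mid':(-43,0,3.5),'bar_right':(-43,-36,3.5),'land_square':(-8,48,4),'land_round':(14,0,4),'land_hex':(-6,-46,4)}
def Rb(yaw,t):
    c,s=np.cos(t),np.sin(t); Ry=np.array([[c,0,-s],[0,1,0],[s,0,c]])
    cy,sy=np.cos(yaw),np.sin(yaw); return np.array([[cy,-sy,0],[sy,cy,0],[0,0,1]])@Ry
def world(p,b): return np.array([p[0],p[1],.125])+Rb(p[2],p[3])@(np.array(b)/1000)
def proj(f,X): x=f['mtx']@(f['R']@X+f['t']); return x[:2]/x[2]
E
python3 - <<'E'
from fit import *
obs=[];F={}
for c in('side','top'):
    F[c]=cams.grab_frame(c)
    for k in P:
        for d in nets.pinpoint(c,k)[:1]: obs.append((k,np.array(d['centre'])))
r=least_squares(lambda p:np.concatenate([world(p,P[k])-x for k,x in obs]),[.58,.335,.32,.5],loss='soft_l1',f_scale=.004)
print(r.x,np.degrees(r.x[2:]))
for k in P: print(k,world(r.x,P[k]).round(4))
ims=[]
for c,w in(('side',(170,180,110,100)),('top',(170,140,130,90))):
    f=F[c];x,y,W,H=w;z=5 if c=='side' else 5
    im=cv2.resize(cv2.cvtColor(f['img'],cv2.COLOR_RGB2BGR)[y:y+H,x:x+W],None,fx=z,fy=z,interpolation=cv2.INTER_CUBIC)
    for k in P:
        q=(proj(f,world(r.x,P[k]))-[x,y]+.5)*z
        cv2.drawMarker(im,tuple(int(v) for v in q),(0,0,255),0,14,1)
    cv2.imwrite(f'pics/{c}c.png',im)
def ray(f,u):
    d=f['R'].T@np.linalg.inv(f['mtx'])@np.array([*u,1.]);o=-f['R'].T@f['t'];return o,d
def atz(f,u,z): o,d=ray(f,u);return (o+d*(z-o[2])/d[2]).round(3)
print('cal ground side',atz(F['side'],(283,236),0),atz(F['side'],(165,210),0))
for z in(0,.15,.25,.35): print(z,atz(F['top'],(312,230),z),atz(F['top'],(258,10),z))
E
```

```text
[0.58329443 0.33463754 0.29357473 0.36235911] [16.82059291 20.76164751]
board_mid [0.5833 0.3346 0.125 ]
bar_left [0.5332 0.3571 0.113 ]
bar_mid [0.5436 0.3226 0.113 ]
bar_right [0.554  0.2882 0.113 ]
land_square [0.5609 0.378  0.1259]
land_round [0.5945 0.338  0.1337]
land_hex [0.5899 0.2886 0.1266]
cal ground side [0.55  0.167 0.   ] [0.889 0.236 0.   ]
0 [0.486 0.152 0.   ] [ 1.036  0.288 -0.   ]
0.15 [0.482 0.163 0.15 ] [0.947 0.278 0.15 ]
0.25 [0.48  0.171 0.25 ] [0.887 0.271 0.25 ]
0.35 [0.477 0.178 0.35 ] [0.827 0.265 0.35 ]
```

View pics/sidec.png

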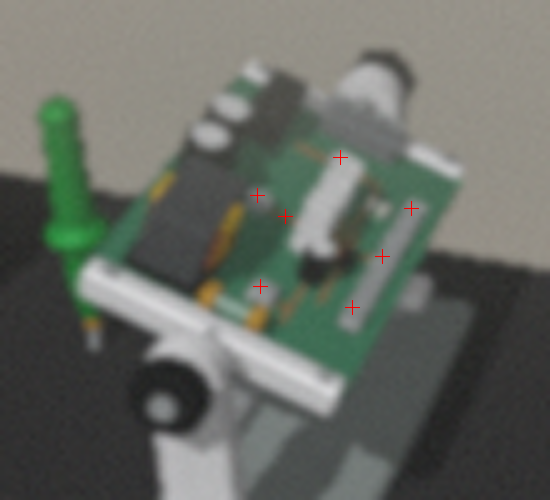

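View pics/topc.png

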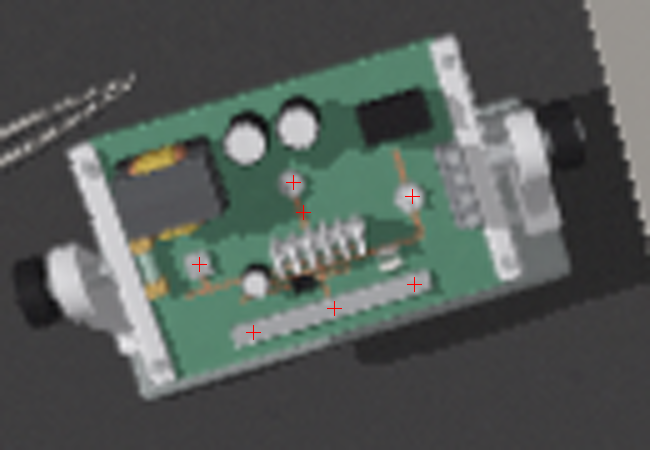

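Run:
```python
from fit import *
o={'side':{(-8,48,3):(265,289),(14,0,3):(262,197),(-43,44,3):(350,323),(-43,-44,3):(416,203)},
'top':{(-8,48,3.5):(199,262.5),(14,0,3.5):(292,184),(-6,-46,3.5):(409.5,198),(-43,44,3):(233,336),(-43,-44,3):(432,280)}}
org={'side':(170,180),'top':(170,140)}
F={c:cams.grab_frame(c) for c in o}
for cs in(['side','top'],['top'],['side']):
  def res(p):
    out=[]
    for i,c in enumerate(cs):
        for b,u in o[c].items(): out.append(proj(F[c],world(p,b))+p[4+2*i:6+2*i]-(np.array(u)/5+org[c]-.5))
    return np.concatenate(out+[p[4:]*.7])
  r=least_squares(res,[.58,.335,.3,.4]+[0]*2*len(cs));print(cs,r.x.round(4),'deg',np.degrees(r.x[2:4]),'cost',r.cost)
  if len(cs)==2:
    print(r.fun.reshape(-1,2).round(1).tolist())
    for k in P: print(k,world(r.x,P[k]).round(4))
L={}
import scipy
for c in('side','top'):
    for k in('stand','stand_mouth','tester'):
        for d in nets.pinpoint(c,k): print(c,k,np.round(d['centre'],4),round(d['confidence'],2))
ims=[]
for c,(x,y,W,H),z in(('side',(310,185,60,80),6),('top',(285,235,60,60),7)):
    im=cv2.resize(cv2.cvtColor(F[c]['img'],cv2.COLOR_RGB2BGR)[y:y+H,x:x+W],None,fx=z,fy=z,interpolation=cv2.INTER_CUBIC)
    for X in((.408,.157,.085),(.408,.157,.156)):
        q=(proj(F[c],np.array(X))-[x,y]+.5)*z; cv2.drawMarker(im,tuple(int(v) for v in q),(0,0,255),0,16,1)
    ims.append(cv2.copyMakeBorder(im,0,480-im.shape[0],0,0,cv2.BORDER_CONSTANT))
cv2.imwrite('pics/stand.png',np.hstack(ims))
```

```text
['side', 'top'] [ 0.5824  0.3345  0.2956  0.4019  0.3366 -0.0083 -0.3945 -0.3029] deg [16.93386508 23.0274434 ] cost 0.6832776004571149
[[-0.2, 0.0], [-0.2, -0.1], [-0.4, 0.3], [0.6, -0.2], [-0.1, 0.4], [-0.0, -0.1], [0.3, -0.2], [0.2, 0.2], [-0.2, -0.3], [0.2, -0.0], [-0.3, -0.2]]
board_mid [0.5824 0.3345 0.125 ]
bar_left [0.5328 0.357  0.1114]
bar_mid [0.5433 0.3226 0.1114]
bar_right [0.5538 0.2881 0.1114]
land_square [0.5599 0.3778 0.1256]
land_round [0.5933 0.3378 0.1342]
land_hex [0.5891 0.2884 0.1263]
['top'] [0.5832 0.3353 0.2859 0.4    0.0075 0.0009] deg [16.38180568 22.91590738] cost 0.1210668149646123
['side'] [ 0.5824  0.3336  0.3119  0.4171 -0.0067  0.1453] deg [17.87146974 23.89546854] cost 0.1578624370434538
side stand [ 0.4126  0.1569 -0.0033] 0.61
side stand_mouth [0.4093 0.1571 0.0797] 0.63
side tester [0.7109 0.3345 0.0664] 0.61
side tester [0.409  0.1582 0.0818] 0.5
top stand [ 0.408   0.156  -0.0015] 0.58
top stand_mouth [0.4068 0.1553 0.0906] 0.8
top tester [0.4015 0.1558 0.0829] 0.58
top tester [0.712  0.3358 0.0661] 0.52
top tester [0.5815 0.3333 0.1229] 0.17
```

View pics/stand.png

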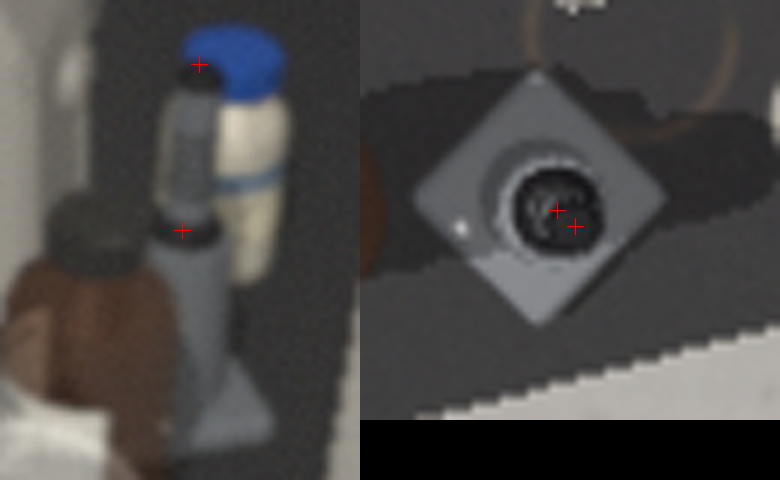

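```bash
python3 -m creep '{"translation":[[8,23,15],[8,23,15],[8,23,15],[8,23,15],[8,23,15],[8,23,15],[8,23,0],[8,23,0]],"spin":[0.15,0.15,0.15,0.15,0.15,0.15,0.15,0.15],"gripper":[0.45,0.45,0.45,0.45,0.45,0.45,0.45,0.45]}' 20
python3 -m creep '{"translation":[[8,23,0],[8,23,0],[8,23,0],[8,23,0],[8,23,0],[8,23,0],[8,23,0],[22,38,0]],"spin":[0.15,0.15,0.15,0.15,0.15,0.15,0.15,0.15],"gripper":[0.45,0.45,0.45,0.45,0.45,0.45,0.45,0.45]}'
python3 -m creep '{"translation":[[22,38,0],[22,38,0],[22,38,0],[3,38,0],[3,38,0],[3,38,0],[3,38,0],[0,0,0]],"spin":[0.15,0.15,0.15,0.15,0.12,0,0,0],"gripper":[0.45,0.45,0.45,0.45,0.45,0.45,0.45,0.45]}'
```

```text
t: 3.6
eef_pos: [0.2804, -0.4547, 0.3173]
ee_rot: [-3.14, -0.001, -1.61]
force: [1.1, 0.8, 0.0]
width: 0.0395
gripper_force: 0.0
t: 4.4
eef_pos: [0.3575, -0.2561, 0.3169]
ee_rot: [3.142, -0.001, -0.411]
force: [1.4, -0.5, 0.2]
width: 0.0395
gripper_force: 0.0
t: 5.2
eef_pos: [0.4363, 0.0128, 0.3167]
ee_rot: [-3.141, -0.001, 0.308]
force: [-0.2, -0.0, -0.4]
width: 0.0393
gripper_force: 0.0
```

```bash
python3 -m creep '{"translation":[[-7,36,0],[-7,36,0],[-7,36,0],[-7,36,0],[0,0,-25],[0,0,-25],[0,0,0],[0,0,0]],"spin":[0,0,0,0,0,0,0,0],"gripper":[0.45,0.45,0.45,0.45,0.45,0.45,0.45,0.45]}'
python3 - <<'E'
from h import *
f=look('wrist',['tester','stand_mouth','stand','amber_bottle','sample_jar','board_mid','land_hex','bar_right'],0);save(f,'w1')
print(f['mtx'],f['R'],f['t'])
E
```

```text
t: 6.0
eef_pos: [0.4083, 0.1531, 0.2672]
ee_rot: [3.141, -0.0, 0.304]
force: [0.4, 0.2, 0.6]
width: 0.0394
gripper_force: 0.0
wrist pin tester [([0.41, 0.1521, 0.0824], 0.85)]
wrist pin stand_mouth [([0.4084, 0.1542, 0.0815], 0.55), ([0.4363, 0.0492, 0.0011], 0.42)]
wrist pin stand [([0.4083, 0.1569, 0.001], 0.97), ([0.5825, 0.3417, -0.0029], 0.42)]
wrist pin amber_bottle [([0.4076, 0.2404, -0.0016], 0.55)]
wrist pin sample_jar [([0.4364, 0.0529, 0.0017], 0.91)]
wrist pin board_mid [([0.5439, 0.3225, 0.114], 0.7), ([0.4098, 0.1536, 0.0805], 0.53)]
wrist pin land_hex []
wrist pin bar_right [([0.5537, 0.2899, 0.1084], 0.58)]
[[325.1922621    0.         279.64494345]
 [  0.         325.1922621  212.52434613]
 [  0.           0.           1.        ]] [[ 2.99868645e-01 -9.53980472e-01  2.33643482e-04]
 [-9.13354961e-01 -2.87027931e-01  2.88786569e-01]
 [-2.75429685e-01 -8.68114364e-02 -9.57393473e-01]] [0.02231701 0.3701712  0.55508881]
```

View pics/w1.png

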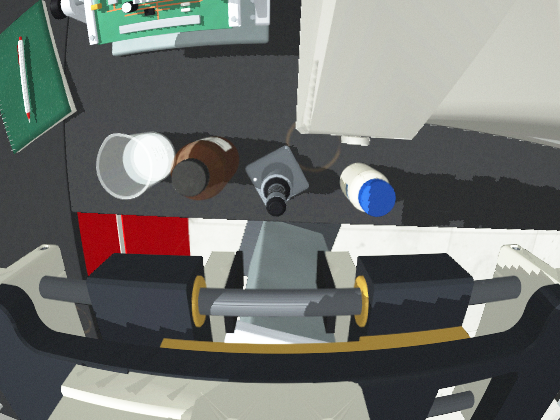

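```bash
python3 -m creep '{"translation":[[0,3,-26],[0,0,-26],[0,0,-26],[0,0,-26],[0,0,-26],[0,0,-26],[0,0,0],[0,0,0]],"spin":[0,0,0,0,0,0,0,0],"gripper":[0.45,0.45,0.45,0.45,0.45,0.45,0.45,0.45]}'
python3 -m creep '{"translation":[[0,0,0],[0,0,0],[0,0,0],[0,0,0],[0,0,0]],"spin":[0,0,0,0,0],"gripper":[0.1,0.1,0.1,0.1,0.1]}' 15
```

```text
t: 7.25
eef_pos: [0.4082, 0.1565, 0.111]
ee_rot: [3.141, 0.001, 0.305]
force: [0.1, 0.1, 0.5]
width: 0.0397
gripper_force: 0.0
t: 7.75
eef_pos: [0.4084, 0.1568, 0.1113]
ee_rot: [-3.141, -0.001, 0.305]
force: [-0.8, -0.5, 6.0]
width: 0.0175
gripper_force: 15.0
```

```bash
python3 -m creep '{"translation":[[0,0,10],[0,0,14],[0,0,14],[0,0,0],[0,0,0]],"spin":[0,0,0,0,0],"gripper":[0.1,0.1,0.1,0.1,0.1]}'
python3 -m creep '{"translation":[[7,2,0],[7,2,0],[7,2,0],[7,2,0]],"spin":[0,0,0,0],"gripper":[0.1,0.1,0.1,0.1]}'
python3 -m creep '{"translation":[[6,2,0],[6,2,0],[0,0.6,0],[0,0,0]],"spin":[0,0,0,0],"gripper":[0.1,0.1,0.1,0.1]}'
python3 - <<'E'
from h import *
f=look('side',['tester','tester_tip'],0);a=f['img'][165:265,290:390]
f=look('wrist',['tester','tester_tip'],0);b=f['img'][90:240,200:360]
r=lambda i,s:cv2.resize(i[...,::-1],None,fx=s,fy=s,interpolation=cv2.INTER_CUBIC)
A=r(a,4);B=r(b,2.5);cv2.imwrite('pics/tilt1.png',np.hstack([A,cv2.copyMakeBorder(B,0,400-B.shape[0],0,0,0)]))
E
```

```text
t: 8.25
eef_pos: [0.4079, 0.1566, 0.1487]
ee_rot: [-3.141, -0.0, 0.304]
force: [-0.2, -0.1, -1.4]
width: 0.0177
gripper_force: 15.0
t: 8.65
eef_pos: [0.4362, 0.1643, 0.1478]
ee_rot: [3.141, 0.002, 0.304]
force: [-2.7, -0.4, -1.5]
width: 0.0177
gripper_force: 15.0
t: 9.05
eef_pos: [0.4485, 0.1692, 0.1487]
ee_rot: [3.141, -0.001, 0.304]
force: [-0.6, -1.0, 0.7]
width: 0.0175
gripper_force: 15.0
side pin tester [([0.7121, 0.3345, 0.0673], 0.88), ([0.5608, 0.378, 0.124], 0.6), ([0.4326, 0.1658, 0.1217], 0.47)]
side pin tester_tip []
wrist pin tester [([0.4318, 0.1601, 0.1218], 0.88), ([0.4045, 0.1562, 0.0017], 0.74), ([0.5811, 0.3403, -0.0024], 0.62)]
wrist pin tester_tip []
```

View pics/tilt1.png

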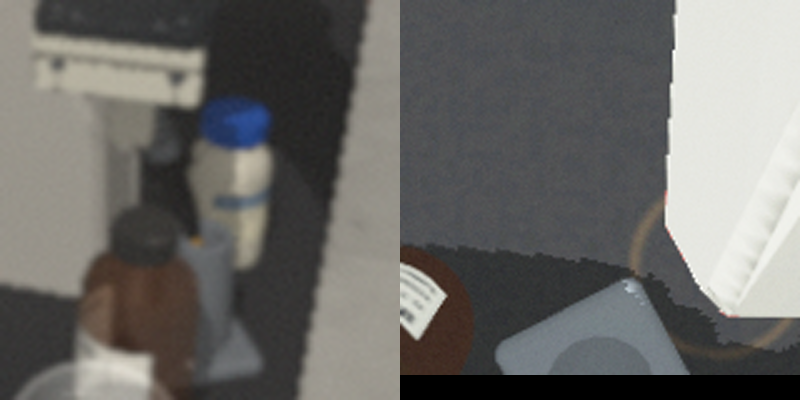

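```bash
python3 -m creep '{"translation":[[0,0,0],[0,0,0],[0,0,12],[0,0,22],[0,0,25],[0,0,25],[0,0,26],[-5,25,0]],"spin":[0,0,0,0,0,0,0,0],"gripper":[0.1,0.1,0.1,0.1,0.1,0.1,0.1,0.1]}' 40
python3 -m creep '{"translation":[[-5,25,0],[-5,25,0],[-5,25,0],[0,15,0],[0,15,0],[0,0,0],[0,0,0],[0,0,0]],"spin":[-0.15,-0.15,-0.15,-0.15,-0.15,-0.15,-0.15,-0.15],"gripper":[0.1,0.1,0.1,0.1,0.1,0.1,0.1,0.1]}'
python3 -m creep '{"translation":[[0,0,0],[0,0,0],[0,0,0],[0,0,0],[0,0,0],[0,0,0],[0,0,0],[0,0,0]],"spin":[-0.15,-0.15,-0.15,-0.15,-0.15,-0.15,-0.15,-0.15],"gripper":[0.1,0.1,0.1,0.1,0.1,0.1,0.1,0.1]}'
python3 -m creep '{"translation":[[0,0,0],[0,0,0],[0,0,0],[0,0,0],[0,0,0],[0,0,0],[0,0,0]],"spin":[-0.15,-0.15,-0.15,-0.15,-0.148,0,0],"gripper":[0.1,0.1,0.1,0.1,0.1,0.1,0.1]}'
python3 - <<'E'
from h import *
f=look('side',['tester','tester_tip'],0);a=f['img'][90:240,200:400]
g=look('wrist',['tester','tester_tip'],0);b=g['img'][90:240,200:400]
look('top',['tester','tester_tip'],0)
np.savez('side2.npz',mtx=f['mtx'],R=f['R'],t=f['t'])
r=lambda i,s:cv2.resize(i[...,::-1],None,fx=s,fy=s,interpolation=cv2.INTER_CUBIC)
cv2.imwrite('pics/tilt2.png',r(a,4))
E
```

```text
t: 10.15
eef_pos: [0.4449, 0.194, 0.2636]
ee_rot: [-3.14, -0.007, 0.303]
force: [0.6, -0.1, -0.7]
width: 0.0173
gripper_force: 40.0
t: 10.95
eef_pos: [0.428, 0.2993, 0.2594]
ee_rot: [-3.141, -0.0, -0.902]
force: [-0.4, -0.0, -0.7]
width: 0.0171
gripper_force: 40.0
t: 11.75
eef_pos: [0.4281, 0.2991, 0.2596]
ee_rot: [-3.141, 0.001, -2.102]
force: [0.6, -0.3, -1.0]
width: 0.0172
gripper_force: 40.0
t: 12.45
eef_pos: [0.4281, 0.2992, 0.2592]
ee_rot: [3.141, 0.001, -2.839]
force: [0.1, 0.4, -0.6]
width: 0.017
gripper_force: 40.0
side pin tester [([0.4479, 0.3039, 0.2313], 0.86), ([0.7146, 0.3315, 0.0665], 0.6), ([0.4348, 0.0544, -0.0015], 0.46)]
side pin tester_tip []
wrist pin tester [([0.4489, 0.3021, 0.2343], 0.97), ([0.5459, 0.3201, 0.1124], 0.28)]
wrist pin tester_tip []
top pin tester [([0.7114, 0.3346, 0.0661], 0.44)]
top pin tester_tip []
```

View pics/tilt2.png

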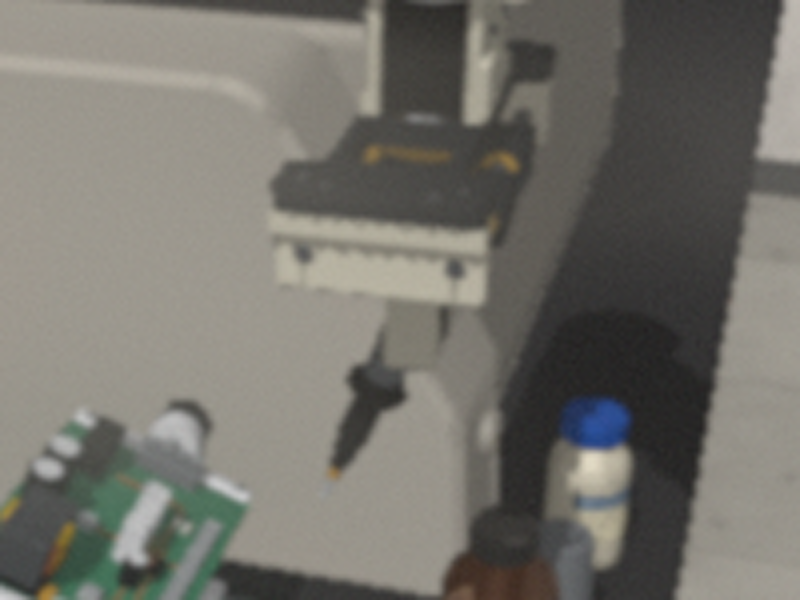

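Run:
```python
from fit import *
f=np.load('side2.npz')
G=np.array([.4281,.2992,.2783]);ph=.3026
ax=lambda th:np.array([-np.sin(th)*np.cos(ph),-np.sin(th)*np.sin(ph),np.cos(th)])
pt=lambda p,z:G-(p[1]-z)*ax(p[0])
O=np.mean([(.4479,.3039,.2313),(.4489,.3021,.2343)],0)
c=lambda x,y:np.array([200+x/4-.5,90+y/4-.5])
tip,brass,col=c(326,490),c(335,472),c(376,385)
def res(p,off): return np.concatenate([proj(f,pt(p,-.066))-tip+off,(proj(f,pt(p,-.049))-brass+off)*.7,(proj(f,pt(p,.003))-col+off)*.5])
for off in((0,0),(.34,0)):
  r=least_squares(lambda p:res(p,np.array(off)),[.4,.045]);print(r.x,r.fun.round(2),pt(r.x,-.066),pt(r.x,0),O)
d=G-O;print('net tilt',np.arctan2(np.hypot(d[0],d[1]),d[2]),np.linalg.norm(d))
```

```text
[0.38893532 0.04447086] [-0.54  0.93  0.41 -0.84  0.63 -0.48] [0.46808762 0.31168363 0.17607984] [0.44419731 0.30422538 0.23715052] [0.4484 0.303  0.2328]
[0.39454547 0.04481461] [-0.56  0.92  0.42 -0.84  0.7  -0.43] [0.46876053 0.3118937  0.17599912] [0.44454355 0.30433347 0.23692843] [0.4484 0.303  0.2328]
net tilt 0.4260952150552201 0.04996778962491737
```

```bash
python3 -m creep '{"translation":[[14,11,-6],[14,11,-10],[14,11,-15],[15,10,-15],[0,0,0],[0,0,0]],"spin":[0,0,0,0,0,0],"gripper":[0.1,0.1,0.1,0.1,0.1,0.1]}'
python3 - <<'E'
from h import *
f=look('side',['tester','tester_tip','bar_left'],0);a=f['img'][150:250,180:280]
g=look('wrist',['tester','tester_tip','bar_left'],0);b=g['img'][60:240,190:390]
np.savez('side3.npz',mtx=f['mtx'],R=f['R'],t=f['t'])
r=lambda i,s:cv2.resize(i[...,::-1],None,fx=s,fy=s,interpolation=cv2.INTER_CUBIC)
A=r(a,5);B=r(b,1.5);cv2.imwrite('pics/hov.png',np.hstack([A,cv2.copyMakeBorder(B,0,500-B.shape[0],0,0,0)]))
s=get_state();print(s['eef_pos'],s['force'],s['t'])
E
```

```text
t: 13.5
eef_pos: [0.485, 0.3419, 0.2119]
ee_rot: [-3.14, -0.001, -2.844]
force: [0.2, 0.5, -0.6]
width: 0.017
gripper_force: 40.0
side pin tester [([0.7137, 0.3322, 0.0626], 0.57), ([0.5032, 0.3471, 0.1842], 0.48)]
side pin tester_tip []
side pin bar_left []
wrist pin tester [([0.5053, 0.344, 0.1886], 0.96)]
wrist pin tester_tip []
wrist pin bar_left [([0.532, 0.3601, 0.1154], 0.91), ([0.4086, 0.2401, 0.0007], 0.72)]
[0.48490677 0.34214847 0.21319713] [ 0.23239249 -0.80742044 -0.25525146] 13.9
```

View pics/hov.png

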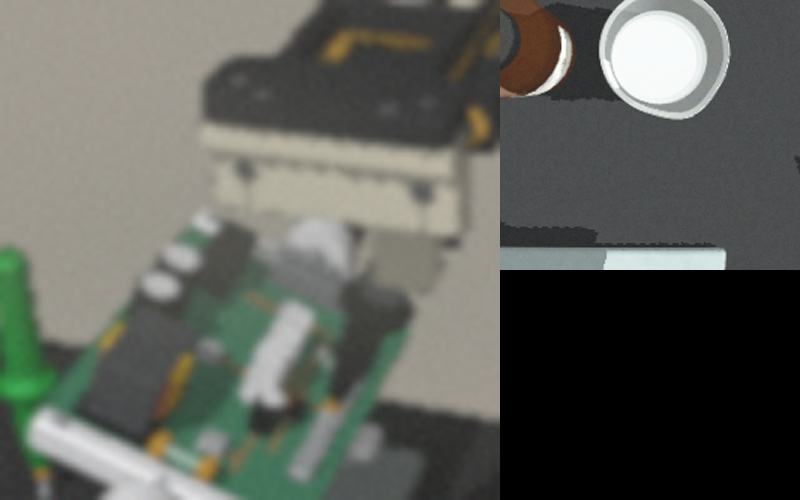

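Run:
```python
from fit import *
f=np.load('side3.npz');p=(.5824,.3345,.2956,.405)
T=np.array([.4850,.3421,.2130]);G=T+[0,0,.019];ph=.3;th=.395
ax=np.array([-np.sin(th)*np.cos(ph),-np.sin(th)*np.sin(ph),np.cos(th)])
for n,X in(('brass',G-.094*ax),('tip',G-.111*ax),('barL end',world(p,(-43,44,3))),('collar',G-.042*ax)):
    print(n,X.round(4),((proj(f,X)-[180,150]+.5)*5).round(0))
tip=G-.111*ax
print('tip in board',(Rb(p[2],p[3]).T@(tip-[p[0],p[1],.125])*1000).round(1))
R=Rb(p[2],p[3]);print(R.T@ax)
# pixel sensitivity per mm
for d in np.eye(3): print(((proj(f,tip+.001*(R@d))-proj(f,tip))*5).round(1))
print('axes x,y,z',R.T.round(3))
```

```text
brass [0.5196 0.3528 0.1452] [333. 396.]
tip [0.5258 0.3547 0.1295] [319. 427.]
barL end [0.5306 0.3647 0.1108] [296. 475.]
collar [0.5004 0.3469 0.1932] [379. 297.]
tip in board [-42.6  35.8  23.2]
[ 0.01000326 -0.00169315  0.99994853]
[-2.3 -1.2]
[-0.9  1.5]
[ 0.8 -1.8]
axes x,y,z [[ 0.879  0.268  0.394]
 [-0.291  0.957  0.   ]
 [-0.377 -0.115  0.919]]
```

```bash
cat > rd.py <<'E'
from h import *
a=[]
for _ in range(5): cams.grab_frame('side'); s=get_state(); a.append(np.r_[s['force'],s['eef_pos']*1000])
n=np.array([-.377,-.115,.919]);a=np.array(a);m=a.mean(0)
print('F',m[:3].round(2),'Fn',((a[:,:3]@n).mean()).round(2),'sd',a[:,2].std().round(2),'tcp',m[3:].round(1),'t',s['t'])
E
python3 rd.py
python3 -m creep '{"translation":[[1.4,0.8,-3.7],[1.4,0.8,-3.7],[1.4,0.8,-3.7],[1.4,0.8,-3.6],[0,0,0]],"spin":[0,0,0,0,0],"gripper":[0.1,0.1,0.1,0.1,0.1]}' | grep force
python3 rd.py
python3 -m creep '{"translation":[[0.4,0.1,-0.9],[0.4,0.1,-0.9],[0,0,0]],"spin":[0,0,0],"gripper":[0.1,0.1,0.1]}' | grep force
python3 rd.py
```

```text
F [-0.31 -0.12 -0.63] Fn -0.45 sd 0.33 tcp [485.  342.1 212.8] t 14.15
force: [0.2, -0.7, -0.9]
gripper_force: 40.0
F [-0.03  0.21 -1.06] Fn -0.99 sd 0.62 tcp [490.6 345.3 197.8] t 14.9
force: [0.7, 0.1, 0.0]
gripper_force: 40.0
F [-0.22 -0.06  0.58] Fn 0.62 sd 0.22 tcp [491.5 345.6 196.2] t 15.45
```

```bash
python3 -m creep '{"translation":[[0.4,0.1,-0.9],[0,0,0]],"spin":[0,0],"gripper":[0.1,0.1]}' | grep force
python3 rd.py
python3 -m creep '{"translation":[[0.4,0.1,-0.9],[0,0,0]],"spin":[0,0],"gripper":[0.1,0.1]}' | grep force
python3 rd.py
```

```text
force: [-0.4, 0.8, 0.9]
gripper_force: 40.0
F [-0.6   0.    0.31] Fn 0.51 sd 0.24 tcp [491.8 345.7 195.2] t 15.9
force: [0.1, -0.0, 1.2]
gripper_force: 40.0
F [-0.58 -0.1   1.07] Fn 1.21 sd 0.31 tcp [492.2 345.7 194.3] t 16.35
```

```bash
python3 -m creep '{"translation":[[0.2,0,-0.4],[0.8,-2.9,0],[0.9,-2.9,0],[0.9,-2.9,0],[0.9,-2.8,0],[0.8,-2.9,0],[0.9,-2.9,0],[0.9,-2.9,0]],"spin":[0,0,0,0,0,0,0,0],"gripper":[0.1,0.1,0.1,0.1,0.1,0.1,0.1,0.1]}' | egrep 'force|eef|rot'
python3 rd.py
python3 -m creep '{"translation":[[0.9,-2.8,0],[0.8,-2.9,0],[0.9,-2.9,0],[0.9,-2.9,0],[0,0,0]],"spin":[0,0,0,0,0],"gripper":[0.1,0.1,0.1,0.1,0.1]}' | egrep 'force|eef|rot'
python3 rd.py
```

```text
eef_pos: [0.4986, 0.3252, 0.1939]
ee_rot: [3.142, 0.0, -2.844]
force: [-0.6, 0.5, 0.3]
gripper_force: 40.0
F [-0.67 -0.85  0.99] Fn 1.26 sd 0.18 tcp [498.6 324.9 193.8] t 17.4
eef_pos: [0.5021, 0.3134, 0.1939]
ee_rot: [-3.141, -0.0, -2.844]
force: [0.0, -0.8, 0.9]
gripper_force: 40.0
F [-0.22 -0.87  0.74] Fn 0.87 sd 0.54 tcp [502.1 313.6 193.8] t 18.15
```

```bash
python3 -m creep '{"translation":[[0.9,-2.8,0],[0.8,-2.9,0],[0.9,-2.9,0],[0.9,-2.9,0],[0.9,-2.8,0],[0.8,-2.9,0],[0.9,-2.9,0]],"spin":[0,0,0,0,0,0,0],"gripper":[0.1,0.1,0.1,0.1,0.1,0.1,0.1]}' | egrep 'force|eef|rot'
python3 rd.py
python3 -m creep '{"translation":[[0.9,-2.8,0],[0.8,-2.9,0],[0.9,-2.9,0],[0.9,-2.9,0],[0.9,-2.9,0],[0.9,-2.9,0],[0,0,0]],"spin":[0,0,0,0,0,0,0],"gripper":[0.1,0.1,0.1,0.1,0.1,0.1,0.1]}' | egrep 'force|eef|rot'
python3 rd.py
python3 - <<'E'
from h import *
look('wrist',['tester','tester_tip','bar_right','bar_left','land_hex'],0);look('side',['bar_right','tester_tip','tester'],0)
E
```

```text
eef_pos: [0.5082, 0.2936, 0.1938]
ee_rot: [3.142, -0.0, -2.844]
force: [-0.9, 0.7, 0.5]
gripper_force: 40.0
F [ 0.08 -1.05  1.12] Fn 1.12 sd 0.31 tcp [508.2 293.3 193.9] t 19.1
eef_pos: [0.5135, 0.2759, 0.1939]
ee_rot: [-3.141, -0.0, -2.844]
force: [0.1, 0.0, 1.5]
gripper_force: 40.0
F [-0.31 -1.02  0.92] Fn 1.08 sd 0.4 tcp [513.4 276.2 193.8] t 20.05
wrist pin tester [([0.5327, 0.2772, 0.169], 0.88)]
wrist pin tester_tip []
wrist pin bar_right [([0.5532, 0.2914, 0.1143], 0.87), ([0.407, 0.2402, 0.0034], 0.23)]
wrist pin bar_left [([0.5312, 0.361, 0.1113], 0.94)]
wrist pin land_hex [([0.5901, 0.2898, 0.1309], 0.72), ([0.5364, 0.2789, 0.168], 0.54)]
side pin bar_right [([0.5541, 0.2885, 0.1114], 0.89)]
side pin tester_tip []
side pin tester [([0.7122, 0.3341, 0.0648], 0.61), ([0.5309, 0.2833, 0.1674], 0.57), ([0.5397, 0.325, 0.11], 0.5)]
```

```bash
python3 -m creep '{"translation":[[-3.8,-1.2,9.2],[-7.5,-2.3,18.4],[-7.6,-2.3,18.4],[1.6,22.4,3.6],[1.6,22.4,3.6],[1.5,22.4,3.6],[1.5,22.5,3.5],[0,0,0]],"spin":[0,0,0,0,0,0,0,0],"gripper":[0.1,0.1,0.1,0.1,0.1,0.1,0.1,0.1]}' | egrep 'force|eef|rot'
python3 -m creep '{"translation":[[4.2,1.3,-10.1],[4.2,1.3,-10.1],[4.1,1.3,-10.1],[4.1,1.2,-10.1],[0,0,0]],"spin":[0,0,0,0,0],"gripper":[0.1,0.1,0.1,0.1,0.1]}' | egrep 'force|eef|rot'
python3 rd.py
python3 - <<'E'
from h import *
look('wrist',['tester','land_square'],0);f=look('side',['land_square','tester_tip','tester'],0)
a=f['img'][160:250,190:290]
cv2.imwrite('pics/sq.png',cv2.resize(a[...,::-1],None,fx=6,fy=6,interpolation=cv2.INTER_CUBIC))
E
```

```text
eef_pos: [0.5008, 0.363, 0.2547]
ee_rot: [3.141, 0.001, -2.842]
force: [1.0, -1.0, -1.6]
gripper_force: 40.0
eef_pos: [0.5172, 0.3646, 0.2113]
ee_rot: [-3.14, -0.003, -2.845]
force: [-0.4, -0.5, -1.7]
gripper_force: 40.0
F [-0.02 -0.09 -0.65] Fn -0.58 sd 0.41 tcp [517.5 365.4 213.6] t 22.1
wrist pin tester [([0.5446, 0.3225, 0.1164], 0.73), ([0.5374, 0.3691, 0.1889], 0.6)]
wrist pin land_square [([0.5617, 0.3788, 0.1262], 0.85), ([0.4063, 0.244, -0.0022], 0.55), ([0.5895, 0.2878, 0.129], 0.52)]
side pin land_square [([0.5633, 0.3788, 0.1245], 0.92), ([0.4101, 0.2389, 0.0008], 0.3)]
side pin tester_tip []
side pin tester [([0.5362, 0.3727, 0.1889], 0.8), ([0.7125, 0.3336, 0.0651], 0.58)]
```

View pics/sq.png

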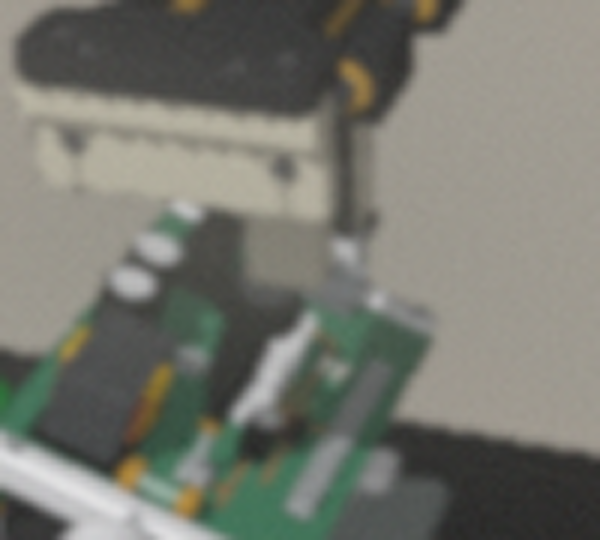

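```bash
python3 -m creep '{"translation":[[1.6,0.5,-1.5],[0.8,0.3,-1.8],[0.8,0.2,-1.8],[0,0,0],[0,0,0]],"spin":[0,0,0,0,0],"gripper":[0.1,0.1,0.1,0.1,0.1]}' | egrep 'force|eef|rot'
python3 rd.py
```

```text
eef_pos: [0.5206, 0.3667, 0.2087]
ee_rot: [3.142, 0.0, -2.844]
force: [-0.5, 0.1, 0.0]
gripper_force: 40.0
F [-0.1  -0.01  0.76] Fn 0.74 sd 0.41 tcp [520.5 366.7 208.8] t 23.2
```

```bash
python3 -m creep '{"translation":[[0.5,0.2,-1.2],[0,0,0],[0,0,0],[0,0,0]],"spin":[0,0,0,0],"gripper":[0.1,0.1,0.1,0.1]}' | egrep 'force|eef|rot'
python3 rd.py
```

```text
eef_pos: [0.521, 0.3668, 0.2075]
ee_rot: [3.142, -0.0, -2.844]
force: [-0.5, -0.6, 0.6]
gripper_force: 40.0
F [-0.79  0.02  0.86] Fn 1.09 sd 0.46 tcp [521.  366.8 207.5] t 23.85
```

```bash
python3 -m creep '{"translation":[[-3.8,-1.2,9.2],[-7.5,-2.3,18.4],[-7.6,-2.3,18.4],[11.1,-13.3,2.9],[11.1,-13.3,2.9],[11.1,-13.4,2.9],[0,0,0],[0,0,0]],"spin":[0,0,0,0,0,0,0,0],"gripper":[0.1,0.1,0.1,0.1,0.1,0.1,0.1,0.1]}' | egrep 'force|eef|rot'
python3 -m creep '{"translation":[[4.2,1.3,-10.1],[4.2,1.3,-10.1],[4.1,1.3,-10.1],[4.1,1.2,-10.1],[0,0,0],[0,0,0]],"spin":[0,0,0,0,0,0],"gripper":[0.1,0.1,0.1,0.1,0.1,0.1]}' | egrep 'force|eef|rot'
python3 rd.py
python3 -m creep '{"translation":[[0.8,0.3,-1.8],[0.8,0.2,-1.9],[0.7,0.2,-1.9],[0,0,0],[0,0,0]],"spin":[0,0,0,0,0],"gripper":[0.1,0.1,0.1,0.1,0.1]}' | egrep 'force|eef|rot'
python3 rd.py
```

```text
eef_pos: [0.536, 0.3198, 0.2614]
ee_rot: [-3.141, -0.001, -2.846]
force: [0.2, -0.3, -1.3]
gripper_force: 40.0
eef_pos: [0.552, 0.3261, 0.2212]
ee_rot: [-3.141, -0.001, -2.844]
force: [1.3, 0.2, -0.7]
gripper_force: 40.0
F [-0.33 -0.8  -0.43] Fn -0.18 sd 0.39 tcp [552.1 326.3 222.2] t 25.5
eef_pos: [0.5544, 0.3269, 0.2163]
ee_rot: [3.142, 0.0, -2.844]
force: [-0.3, 1.2, 1.2]
gripper_force: 40.0
F [-0.36  0.06  1.08] Fn 1.12 sd 0.26 tcp [554.4 326.9 216.3] t 26.25
```

```bash
python3 -m creep '{"translation":[[0,0,0],[0,0,0],[-3.8,-1.2,9.2],[-7.5,-2.3,18.4],[-7.6,-2.3,18.4],[-1.4,-16.5,-2.6],[-1.4,-16.5,-2.6],[-1.4,-16.4,-2.7]],"spin":[0,0,0,0,0,0,0,0],"gripper":[0.1,0.1,0.1,0.1,0.1,0.1,0.1,0.1]}' | egrep 'force|eef|rot'
python3 -m creep '{"translation":[[0,0,0],[4.2,1.3,-10.1],[4.2,1.3,-10.1],[4.1,1.3,-10.1],[4.1,1.2,-10.1],[0,0,0],[0,0,0]],"spin":[0,0,0,0,0,0,0],"gripper":[0.1,0.1,0.1,0.1,0.1,0.1,0.1]}' | egrep 'force|eef|rot'
python3 rd.py
python3 -m creep '{"translation":[[0.8,0.3,-1.8],[0.8,0.2,-1.9],[0.7,0.2,-1.9],[0,0,0],[0,0,0]],"spin":[0,0,0,0,0],"gripper":[0.1,0.1,0.1,0.1,0.1]}' | egrep 'force|eef|rot'
python3 rd.py
```

```text
eef_pos: [0.5306, 0.27, 0.2535]
ee_rot: [-3.141, -0.001, -2.844]
force: [0.2, -0.5, -0.7]
gripper_force: 40.0
eef_pos: [0.5478, 0.2767, 0.2132]
ee_rot: [-3.141, -0.001, -2.844]
force: [-0.4, -0.8, 0.3]
gripper_force: 40.0
F [ 0.09 -0.22 -0.42] Fn -0.39 sd 0.65 tcp [547.9 276.9 214.2] t 28.0
eef_pos: [0.5502, 0.2775, 0.2084]
ee_rot: [3.142, 0.0, -2.844]
force: [-0.5, 0.4, 1.4]
gripper_force: 40.0
F [-0.36  0.14  1.14] Fn 1.17 sd 0.31 tcp [550.2 277.5 208.4] t 28.75
```

```bash
python3 -m creep '{"translation":[[0,0,0],[0,0,0],[-3.8,-1.2,9.2],[-7.5,-2.3,18.4],[-7.6,-2.3,18.4],[-26,7,1],[-26,7,2],[-26,7,2]],"spin":[0,0,0,0,0,0,0,0],"gripper":[0.1,0.1,0.1,0.1,0.1,0.1,0.1,0.1]}' | egrep 'eef'
python3 -m creep '{"translation":[[-25,6,0],[0,0,0],[0,0,0],[0,0,0],[0,0,0],[0,0,0],[0,0,0],[0,0,0]],"spin":[0,0.15,0.15,0.15,0.15,0.15,0.15,0.15],"gripper":[0.1,0.1,0.1,0.1,0.1,0.1,0.1,0.1]}' | egrep 'eef'
python3 -m creep '{"translation":[[0,0,0],[0,0,0],[0,0,0],[0,0,0],[0,0,0],[0,0,0],[0,0,0],[0,0,0]],"spin":[0.15,0.15,0.15,0.15,0.15,0.15,0.15,0.15],"gripper":[0.1,0.1,0.1,0.1,0.1,0.1,0.1,0.1]}' | egrep 'eef'
python3 -m creep '{"translation":[[0,0,0],[0,0,0],[0,0,0],[0,-15,0],[0,-15,0],[5,-25,0],[5,-25,0],[5,-25,0]],"spin":[0.15,0.15,0.15,0.15,0.15,0,0,0],"gripper":[0.1,0.1,0.1,0.1,0.1,0.1,0.1,0.1]}' | egrep 'eef|rot'
python3 -m creep '{"translation":[[5,-25,0],[0,0,0],[0,0,0]],"spin":[0,0,0],"gripper":[0.1,0.1,0.1]}' | egrep 'eef|rot|^t'
python3 - <<'E'
from h import *
f=look('wrist',['tester','tester_tip','stand_mouth','stand'],0);look('side',['tester','tester_tip'],0)
s=get_state();print(s['eef_pos'],s['force'],s['t'])
E
```

```text
eef_pos: [0.4521, 0.2923, 0.2597]
eef_pos: [0.4279, 0.2983, 0.2597]
eef_pos: [0.4279, 0.2983, 0.2597]
eef_pos: [0.4429, 0.1925, 0.2597]
ee_rot: [3.142, -0.0, 0.157]
t: 32.25
eef_pos: [0.4481, 0.1681, 0.2597]
ee_rot: [-3.141, -0.0, 0.155]
wrist pin tester [([0.4307, 0.1603, 0.2347], 0.68)]
wrist pin tester_tip [([0.5816, 0.339, 0.1235], 0.39), ([0.4301, 0.1587, 0.2337], 0.19)]
wrist pin stand_mouth [([0.4078, 0.1546, 0.0807], 0.81)]
wrist pin stand [([0.4056, 0.1523, 0.001], 0.87)]
side pin tester [([0.7136, 0.3327, 0.0665], 0.91), ([0.4278, 0.1667, 0.2322], 0.87)]
side pin tester_tip []
[0.44812418 0.16901849 0.25918866] [ 0.33182097 -0.33131743 -0.07259317] 32.65
```

```bash
python3 -m creep '{"translation":[[0,0,0],[0,0,-25],[0,0,-25],[0,0,-20],[0,0,-15],[0,0,-13],[0,0,-12],[0,0,0]],"spin":[0.148,0,0,0,0,0,0,0],"gripper":[0.1,0.1,0.1,0.1,0.1,0.1,0.1,0.1]}'
python3 rd.py
python3 -m creep '{"translation":[[-6,-2,0],[-6,-2,0],[-6,-2,0],[-6,-2,0],[-6,-2,0],[-6,-2,0],[-4,-0.8,0],[0,0,0]],"spin":[0,0,0,0,0,0,0,0],"gripper":[0.1,0.1,0.1,0.1,0.1,0.1,0.1,0.1]}' 15
python3 rd.py
python3 - <<'E'
from h import *
look('wrist',['tester','stand_mouth'],0);look('side',['tester'],0)
E
```

```text
t: 33.45
eef_pos: [0.4474, 0.1681, 0.1477]
ee_rot: [3.141, 0.003, 0.304]
force: [-0.2, -1.2, -1.4]
width: 0.017
gripper_force: 40.0
F [-0.02  0.07 -0.7 ] Fn -0.64 sd 0.47 tcp [448.5 168.8 149.6] t 33.7
t: 34.5
eef_pos: [0.4077, 0.1557, 0.1494]
ee_rot: [-3.141, -0.0, 0.305]
force: [1.1, 1.3, -0.2]
width: 0.0174
gripper_force: 15.0
F [ 1.15  0.58 -0.24] Fn -0.72 sd 0.43 tcp [407.9 155.7 149.1] t 34.75
wrist pin tester [([0.4067, 0.1513, 0.1225], 0.55), ([0.39, 0.3302, -0.001], 0.33)]
wrist pin stand_mouth [([0.4075, 0.1544, 0.0781], 0.64)]
side pin tester [([0.713, 0.3336, 0.0664], 0.7), ([0.404, 0.1564, 0.12], 0.6)]
```

```bash
python3 -m creep '{"translation":[[-4,-1.2,0],[-1,-0.4,0],[3,0.8,0],[2,0.8,0],[0,0,-8],[0,0,-8],[0,0,0]],"spin":[0,0,0,0,0,0,0],"gripper":[0.1,0.1,0.1,0.1,0.1,0.1,0.1]}'
python3 -m creep '{"translation":[[0,0,-6],[0,0,-6],[0,0,-5],[0,0,-3],[0,0,0],[0,0,0]],"spin":[0,0,0,0,0,0],"gripper":[0.1,0.1,0.1,0.1,0.1,0.1]}'
python3 rd.py
python3 - <<'E'
from h import *
look('wrist',['tester','stand_mouth'],0);look('side',['tester'],0)
E
```

```text
t: 35.7
eef_pos: [0.4072, 0.1549, 0.1316]
ee_rot: [3.14, 0.003, 0.304]
force: [0.5, 0.2, -0.5]
width: 0.018
gripper_force: 15.0
t: 36.3
eef_pos: [0.4083, 0.1559, 0.1133]
ee_rot: [3.142, -0.0, 0.304]
force: [0.3, 0.8, -0.8]
width: 0.0176
gripper_force: 15.0
F [ 0.01 -0.15 -0.77] Fn -0.7 sd 0.37 tcp [408.4 155.9 113.5] t 36.55
wrist pin tester [([0.4086, 0.1519, 0.0845], 0.94)]
wrist pin stand_mouth []
side pin tester [([0.7125, 0.3349, 0.0646], 0.73), ([0.4095, 0.1566, 0.0842], 0.44)]
```

```bash
python3 -m creep '{"translation":[[0,0,-1.5],[0,0,0],[0,0,0],[0,0,0],[0,0,0],[0,0,0],[0,0,0],[0,0,0]],"spin":[0,0,0,0,0,0,0,0],"gripper":[0.1,0.1,0.25,0.35,0.45,0.45,0.45,0.45]}'
python3 -m creep '{"translation":[[0,0,5],[0,0,15],[0,0,25],[0,0,30],[0,0,30],[0,0,30],[0,0,15],[0,0,0]],"spin":[0,0,0,0,0,0,0,0],"gripper":[0.45,0.45,0.45,0.45,0.45,0.45,0.45,0.45]}'
python3 - <<'E'
from h import *
look('wrist',['tester','stand_mouth','amber_bottle','sample_jar'],0);look('side',['tester','bar_mid'],0);look('top',['beaker','bar_mid'],0)
f=cams.grab_frame('wrist')
# upright check: project expected tail & collar and threshold the dark tail top
X=lambda z:f['R']@np.array([.408,.156,z])+f['t']
def fe(c):
    th=np.arctan2(np.hypot(c[0],c[1]),c[2]);k=f['mtx'][0,0]*th/np.hypot(c[0],c[1]);return np.array([f['mtx'][0,2]+k*c[0],f['mtx'][1,2]+k*c[1]])
t=fe(X(.156));print('tail pred',t,'collar pred',fe(X(.089)))
x,y=t.astype(int);g=cv2.cvtColor(f['img'],cv2.COLOR_RGB2GRAY)[y-20:y+20,x-20:x+20]
n,l,st,c=cv2.connectedComponentsWithStats((g<45).astype(np.uint8));print([(s[4],(q+[x-20,y-20]).round(1).tolist()) for s,q in zip(st[1:],c[1:]) if s[4]>30])
E
```

```text
t: 37.6
eef_pos: [0.4082, 0.1558, 0.1118]
ee_rot: [-3.142, -0.0, 0.304]
force: [0.2, -0.5, 0.5]
width: 0.0392
gripper_force: 0.0
t: 38.4
eef_pos: [0.4092, 0.1565, 0.2645]
ee_rot: [-3.14, -0.005, 0.304]
force: [-0.1, 0.2, -0.4]
width: 0.0393
gripper_force: 0.0
wrist pin tester [([0.5459, 0.321, 0.1148], 0.72), ([0.4109, 0.1546, 0.0853], 0.66)]
wrist pin stand_mouth [([0.4087, 0.1542, 0.0821], 0.66)]
wrist pin amber_bottle [([0.4058, 0.2406, -0.0054], 0.67)]
wrist pin sample_jar [([0.4357, 0.0481, 0.0004], 0.81)]
side pin tester [([0.7137, 0.3347, 0.0633], 0.74), ([0.5923, 0.339, 0.1338], 0.66), ([0.4068, 0.1562, 0.0821], 0.56)]
side pin bar_mid [([0.538, 0.3219, 0.1125], 0.9)]
top pin beaker [([0.3874, 0.3357, 0.0006], 0.86)]
top pin bar_mid [([0.5456, 0.3241, 0.1127], 0.94)]
tail pred [277.86356312 212.56166302] collar pred [278.21149663 193.95261501]
[(np.int32(36), [290.1, 195.6]), (np.int32(290), [279.8, 209.6])]
```

```bash
python3 -c "
from station import arm
print(arm.job_done())"
```

```text
the job is handed in; nothing more can be done
None
```

I carried out every step and handed the job in at about 39 s of the 72 s: the tester was drawn along the earth bar, pressed about half a second or more on the square, round and hexagonal lands, and put back upright in its stand. The hand-in returned no verdict; force readings put the tip roughly 3.5 mm in on the bar and each land, and the last camera checks showed the tester home and the board, bottle, jar and beaker unmoved.

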